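# Tighten the lamp tray's foot bolt with a reversible ratchet

### The job

The left-hand foot bolt of the lamp tray is slack, and the ratchet wrench left on it is still set to undo. Flip the wrench's red direction lever over to the tightening side without turning the bolt, then swing the handle back anticlockwise to at least 30 degrees past square to the tray's front to feel that it clicks round freely and leaves the bolt alone, and then work the handle to and fro until the bolt has tightened clockwise to a dead stop. Let go, leaving the wrench on the bolt and the lever set to tighten; do not undo the bolt further on the way or disturb the loose lamps, bowl and tin.

Things in the scene. Friction and masses are not known exactly. Their poses are not given: they have to be found in the camera images.
- tray: Fixed galvanised lamp tray, 300 deep x 480 wide, walls 70 high, holding empty clay lamps. Two dark brackets stand at its front wall, which faces the robot. Origin: axis of the slack left-hand bolt at counter level, 45 in front of that wall. +x points square through the wall into the tray, y along the wall (tray from -370 to +110; second, tight bolt at -260), z up.
- bolt_axis (a point): Point on the upright axis about which bolt, socket and wrench turn, 60 above the counter: the height of the handle's centre line. The wrench cannot come off the bolt.
- bolt (a joint): Turning of the bolt, rad: grows clockwise seen from above, which tightens. Starts at 0.2 to 0.9; comes to a dead stop, tight, at 2.0. It drags with about 0.7 N m all the way and stays where it is left. The dark socket on its head (31 across, 15 to 48 above the counter) turns with it.
- bolt_mark (a point): Yellow paint stripe on the side of the socket, 15.5 from the axis, 31 above the counter; it goes round with the bolt.
- wrench (a joint): Swing of the handle about the bolt axis, rad: 0 when it points square out from the tray's front (tray -x), growing clockwise seen from above (towards tray +y), -1.6 to 1.6; starts at 0.05 to 0.6. 24 teeth: up to 0.26 rad of swing is lost when a driving stroke begins. Driving takes about 6 N at handle_grip, far more at the dead stop; the free-wheeling way about 1.5 N.
- handle_grip (a point): Centre line of the handle's black round grip, 165 from the bolt axis, 60 above the counter. The grip is 27 (end cap 28) in diameter and reaches from 112 to 240 from the axis; a steel neck (17 to 25 thick) joins it to the head, which is 46 wide and lies 48 to 72 above the counter.
- lever (a joint): Red direction lever on the head, rad; upright pivot on the handle's line 38 from the bolt axis; it points along the neck to the grip. -0.42 (start): tip on the anticlockwise side, drives anticlockwise (undoes), free-wheels clockwise. +0.42: tip on the clockwise side, tightens, free-wheels anticlockwise. Snaps to the nearer side: push its tip past the middle (1 to 2 N), handle unloaded.
- lever_tip (a point): Middle of the lever's thumb tip, 30.5 from its pivot, 80.5 above the counter. The tip is a block 11 long, 12 wide, 13 high (74 to 87 above the counter), clear above the head (top 72) and neck (top 69 to 72).
- bowl: Loose dark clay bowl, 124 wide, 48 high, on the counter. Origin under its centre.
- lamp_red: Loose empty red-brown clay lamp, 52 wide, 22 high, on the counter. Origin under its centre.
- lamp_black: Loose empty black clay lamp, 52 wide, 22 high, on the counter. Origin under its centre.
- oil_tin: Loose yellow oil tin, 72 wide, about 95 high, on the counter. Origin under its centre.

How it is judged:
On the way, in this order (a step that is already met when the one before it is completed fails the run):
1. the lever is flipped to the tightening side while the bolt still stands where it was (value of joint lever above 0.3 rad and distance of bolt_mark from where it was at the start of the episode below 0.003 m), for 0.2 s.
2. the handle is swung back anticlockwise past square to the tray, free-wheeling: the bolt still stands where it was (all of step 1 and value of joint wrench below -0.42 rad), for 0.1 s.
At the end, for the whole second after the job is handed in: The bolt is tight (within 0.08 rad of its dead stop), the lever is on the tightening side (above 0.3 rad), the wrench is at rest, and the loose bowl, lamps and tin are within 30 mm of where they were (value of joint bolt above 1.92 rad and value of joint lever above 0.3 rad and velocity of joint wrench between -0.05 and 0.05 rad/s and distance of each of bowl, lamp_red, lamp_black, oil_tin from where it was at the start of the episode below 0.03 m); the robot touches nothing.
It fails at once if the bolt is undone further (value of joint bolt below 0.05 rad).
It fails at once if the dark clay bowl is pushed more than 30 mm (distance of bowl from where it was at the start of the episode above 0.03 m).
It fails at once if the red clay lamp is pushed more than 30 mm (distance of lamp_red from where it was at the start of the episode above 0.03 m).
It fails at once if the black clay lamp is pushed more than 30 mm (distance of lamp_black from where it was at the start of the episode above 0.03 m).
It fails at once if the oil tin is pushed more than 30 mm (distance of oil_tin from where it was at the start of the episode above 0.03 m).
It also fails if it takes over 59 s, if anything falls off the work surface, if the arm or the gripper's body presses on something with over 40 N, if the wrist force passes 120 N, or if a joint passes its speed limit or range.

### The arm

A 6-joint arm with a two-finger parallel gripper is mounted at the origin on the work surface. World frame = base frame: x ahead of the robot, y to its left, z up, the work surface at z = 0. Lengths are in m, angles in rad, forces in N, time in s.
With the tool pointing down it reaches from about 0.4 to 0.925 m from the base axis. Payload 12.5 kg.
Tool frame: the origin (TCP) lies midway between the tips of the shut fingers; the grasp point (between the pads) lies hold_point_z behind it (hold_point_z is the distance from the TCP to the grasp point, in m); z points along the fingers, y is the line along which they close (so a half turn about z gives the same grasp; the last joint's range is limited). The gripper opens to 95 mm and grips with 3 to 60 N. Pads are 20 mm wide; open, the fingers measure 119 mm over their backs; the gripper's body (75 mm by 180 mm) begins 59 mm behind the grasp point.
Start: joints at [1.006, 0.491, 1.559, -0, 1.092, -0.106], TCP at [0.277, 0.56, 0.215] pointing down, gripper open.
Joint ranges: [-3.1, 3.1], [-0.84, 2.19], [0.05, 2.79], [-1.13, 4.28], [0.06, 2.93], [-2.69, 2.69]. Speed limits (rad/s): [2.22, 2.22, 2.79, 3.14, 3.14, 3.14].

### API

Orientations are given as a unit quaternion [w, x, y, z].
In Python, from workcell import read_state, capture, finish_job, hold_point_z gives the robot as it stands.
- The arm moves only by the tool drive_tool, never from a script. Its arguments are lists of equal length, an entry for each row: "delta_pos": the shift along the tool's x, y, z in m, a list of three; "twist": the turn about the tool's z in degrees. In form: {"delta_pos": [[tx, ty, tz], ...], "twist": [twist, ...]}. A call has exactly 10 rows; each row is the pose to reach, as a shift and turn from the pose commanded when the call began, along the tool's axes at that moment; what a row does not reach only later rows make up. A row lasts 1/12 s, in which the tool goes at most 41.7 mm and 7.16 degrees, less where a joint would pass 70% of its speed; a pose out of reach is approached as far as the arm can. A call with a gripper value outside its range is refused whole. "hand" is the closure, from 0 (fully open) to 1 (shut), set as the call begins (left out, the last holds). The fingers move at their own pace and stop on an object; the grip force is fixed at half the most. Time passes only in rows, so rows that repeat a pose let the fingers close, or fill a call up. It gives the time, the measured TCP pose, the force, the opening and the grip force at its end, in the units of the state.
- read_state(): the state, without advancing time (a new reading comes with each control period).
- capture(name): name is "scene" or "top"; returns a dict with "frame" (480x640x3 uint8, red, green, blue), "fx", "fy", "cx", "cy" (pixels), "world_to_cam" (4x4, takes a point from world to camera coordinates). Camera axes: x right, y down, z forward; pixel columns grow to the right and rows downward; lengths in m; the calibration is good to about 2 mm. A picture is of the moment at which its call begins. There is no depth.
- finish_job(): hands the job in; it is judged then, once.
The state is a dict: "t": time; "qpos": joint angles; "joint_velocities": joint speeds; "effort": joint torques, N m; "tool_pos": TCP position; "orientation": TCP orientation; "force": force on the tool from outside, world axes, zero at the start; "ft_torque": the same for the moment, N m; "finger_gap": finger opening in m; "grasp_force": force on a finger pad.
Only numpy, scipy, OpenCV 4.12 (cv2) and the standard library are available. Lean on these libraries where they do the work, as an engineer would, in place of code of your own. Each camera call takes 0.05 s, during which the arm holds its last target. There are 200 camera calls.

## Working session

There is one attempt and no reset: what is moved stays moved. The work goes in short steps, Python scripts to look and compute and a tool call to move; the robot and the scene stay as the last step left them, time stands still between calls to the robot, and variables do not carry over. Pictures are saved under pics/ and viewed, at most 10 in all, crops included, and the job is handed in when it is done.

Besides the shell and the picture viewer there is one more tool, called after "Emit:" as name([rows], argument=value, ...), one row to a line, values as JSON. drive_tool: Moves the arm, as the interface text tells. Its arguments: {"type":"object","properties":{"delta_pos":{"type":"array"},"twist":{"type":"array"},"hand":{"type":"number"}},"required":["delta_pos","twist"]}

```bash
mkdir -p pics
python3 - <<'E'
from workcell import *
import cv2,pickle
print(hold_point_z if not callable(hold_point_z) else hold_point_z()); print(read_state())
for n in("scene","top"):
    c=capture(n); pickle.dump(c,open(n+".pkl","wb")); cv2.imwrite(f"pics/{n}0.png",c["frame"][:,:,::-1]); print({k:v for k,v in c.items() if k!="frame"})
E
```

```text
0.0188
{'t': 0.0, 'qpos': array([ 1.00638321e+00,  4.91585767e-01,  1.55946156e+00, -3.61782310e-05,
        1.09170842e+00, -1.05585631e-01]), 'joint_velocities': array([-5.01462200e-05,  1.79623591e-03, -6.30558608e-04,  9.26172687e-04,
        1.88221099e-03, -4.20635669e-04]), 'effort': array([-1.82614363e-03, -6.12641287e+01, -2.58174294e+01,  6.91438140e-02,
        4.83580597e-02, -9.28591339e-05]), 'tool_pos': array([0.27665418, 0.56015312, 0.2140413 ]), 'orientation': array([-1.76038768e-04,  2.27398498e-01,  9.73801615e-01, -5.54495136e-04]), 'force': array([-0.29756398,  0.58488477, -1.50495982]), 'ft_torque': array([-0.00302883, -0.01189069,  0.01459213]), 'grasp_force': 0.0, 'finger_gap': 0.09509740535869492}
{'fx': 534.5017704444492, 'fy': 534.5017704444492, 'cx': 310.4853121926469, 'cy': 242.6241388468402, 'world_to_cam': array([[ 0.54522192,  0.83808578,  0.01858183, -0.28120115],
       [ 0.59924014, -0.37414711, -0.70776069, -0.25671252],
       [-0.58621183,  0.39702162, -0.70620785,  1.60125742],
       [ 0.        ,  0.        ,  0.        ,  1.        ]])}
{'fx': 585.196605340624, 'fy': 585.196605340624, 'cx': 315.9325453454927, 'cy': 238.32543381973412, 'world_to_cam': array([[ 0.0576625 , -0.99833382,  0.00214708, -0.0349383 ],
       [-0.96898138, -0.05648458, -0.24059213,  0.52602569],
       [ 0.24031254,  0.01179266, -0.97062393,  1.16039567],
       [ 0.        ,  0.        ,  0.        ,  1.        ]])}
```

View pics/top0.png

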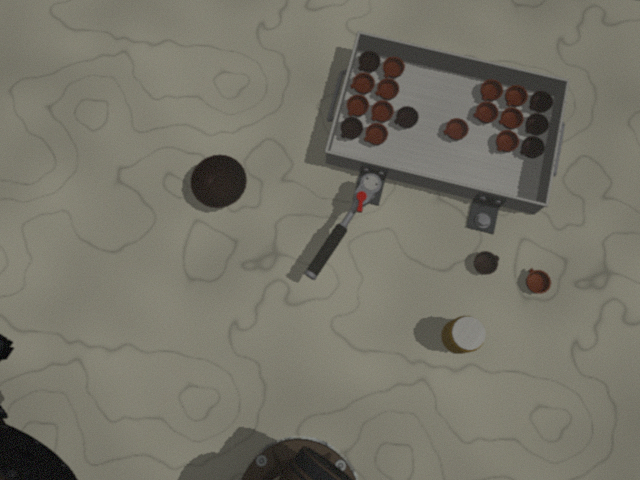

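View pics/scene0.png

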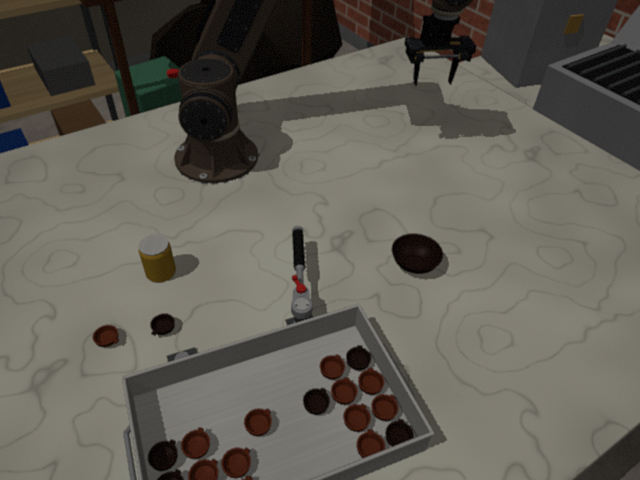

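Top view: bolt head at about (370,182), grip end (311,275), red lever around (361,200), bowl (218,181), tin (463,334), lamps (485,263) and (537,281). The scene view shows the same wrench, with its head at (302,303) and grip end at (298,230).

```bash
cat > h.py <<'E'
import numpy as np,cv2,pickle
def proj(c,P):
    P=np.atleast_2d(P); q=P@c["world_to_cam"][:3,:3].T+c["world_to_cam"][:3,3]
    return np.c_[q[:,0]/q[:,2]*c["fx"]+c["cx"],q[:,1]/q[:,2]*c["fy"]+c["cy"]]
def onz(c,uv,z):
    R=c["world_to_cam"][:3,:3];o=-R.T@c["world_to_cam"][:3,3]
    d=R.T@np.array([(uv[0]-c["cx"])/c["fx"],(uv[1]-c["cy"])/c["fy"],1]); return o+d*(z-o[2])/d[2]
E
python3 - <<'E'
from h import *
t=pickle.load(open("top.pkl","rb"));s=pickle.load(open("scene.pkl","rb"))
for n,uv,z in[("head",(370,182),.072),("gripend",(311,275),.06),("wallL",(328,152),.07),("wallR",(545,203),.07),("tin",(468,333),.095),("lampb",(485,262),.02),("lampr",(538,281),.02),("bowl",(218,180),.048)]: print(n,onz(t,uv,z).round(3))
for n,uv,z in[("head",(302,303),.072),("gripend",(298,230),.06),("wallL",(358,310),.07),("wallR",(124,378),.07)]: print(n,onz(s,uv,z).round(3))
a=cv2.resize(t["frame"][150:290,290:410],None,fx=4,fy=4,interpolation=2)
b=cv2.resize(s["frame"][220:330,250:350],None,fx=3,fy=5.09,interpolation=2) if 0 else cv2.resize(s["frame"][215:335,260:340],None,fx=4,fy=4.6667,interpolation=2)
m=np.zeros((560,800,3),np.uint8);m[:560,:480]=a;m[:560,480:800]=b
cv2.imwrite("pics/crop0.png",m[:,:,::-1])
E
```

```text
head [ 0.655 -0.112  0.072]
gripend [0.45  0.001 0.06 ]
wallL [ 0.719 -0.019  0.07 ]
wallR [ 0.631 -0.484  0.07 ]
tin [ 0.346 -0.314  0.095]
lampb [ 0.507 -0.37   0.02 ]
lampr [ 0.472 -0.482  0.02 ]
bowl [0.649 0.216 0.048]
head [ 0.654 -0.113  0.072]
gripend [0.451 0.005 0.06 ]
wallL [ 0.731 -0.023  0.07 ]
wallR [ 0.626 -0.486  0.07 ]
```

View pics/crop0.png

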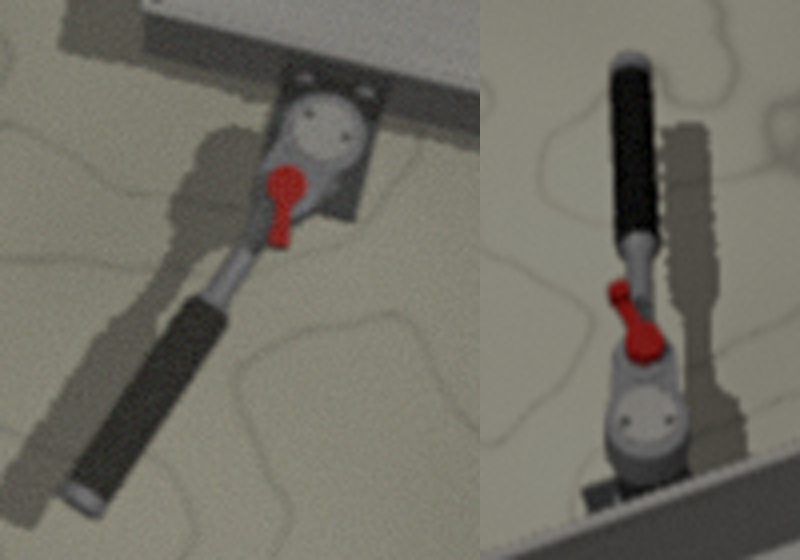

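The crop confirms it: head axis at top pixel (371,182), lever tip at (360,210) on the anticlockwise side, grip end at (311,275).

```bash
cat >> h.py <<'E'
A=np.array([.654,-.113]);YAW=-.187
def e(w): p=w-YAW; return np.array([-np.cos(p),np.sin(p)])
def pt(w,r): return A+r*e(w)
def tip(w,l): return A+.038*e(w)+.0305*e(w+l)
def td(xy,z,st):
    from scipy.spatial.transform import Rotation as Ro
    q=st["orientation"]; R=Ro.from_quat([q[1],q[2],q[3],q[0]])
    return R.inv().apply(np.r_[xy,z]-st["tool_pos"]).round(4), np.degrees(np.arctan2(*R.as_matrix()[1::-1,0]))
E
python3 - <<'E'
from h import *
from workcell import *
from scipy.optimize import least_squares
t=pickle.load(open("top.pkl","rb"));s=pickle.load(open("scene.pkl","rb"))
ht,hs=np.array([371.25,181.75]),np.array([260+(648-480)/4,215+421/4.667])
gt,gs=np.array([310.75,275]),np.array([260+(630-480)/4,215+62/4.667])
f=lambda p:np.r_[proj(t,[p[0],p[1],.072])[0]-ht,proj(s,[p[0],p[1],.072])[0]-hs,proj(t,[p[2],p[3],.062])[0]-gt,proj(s,[p[2],p[3],.065])[0]-gs]
r=least_squares(f,[.65,-.11,.45,0]);print(r.x.round(4),r.fun.round(1))
d=r.x[2:]-r.x[:2];print("phi",np.arctan2(d[1],-d[0]),np.hypot(*d))
w=np.arctan2(d[1],-d[0])+YAW
T=np.r_[tip(w,-.42),.087];print(w,T,proj(t,T),proj(s,T))
st=read_state();n=np.array([np.sin(w-YAW),np.cos(w-YAW)])
print(td(T[:2]-.034*n,.13,st),td(T[:2],.08,st))
E
```

```text
[ 0.6575 -0.1154  0.4496  0.0027] [ 0.2 -0.6 -0.2 -0.7 -0.4 -0.2 -0.5  0.2]
phi 0.5164234342027271 0.23911494127464342
0.3294234342027271 [ 0.59059723 -0.09130026  0.087     ] [[359.43357914 208.49505052]] [[294.73899368 274.85142992]]
(array([-0.5681, -0.4789,  0.0845]), np.float64(153.71043636877823)) (array([-0.57  , -0.4449,  0.1345]), np.float64(153.71043636877823))
```

Emit:
drive_tool([
  [-0.029,-0.0245,0],
  [-0.058,-0.049,0],
  [-0.087,-0.0735,0],
  [-0.116,-0.098,0],
  [-0.145,-0.1225,0],
  [-0.174,-0.147,0],
  [-0.203,-0.1715,0],
  [-0.232,-0.196,0],
  [-0.261,-0.2205,0],
  [-0.29,-0.245,0],
], twist=[0,0,0,0,0,0,0,0,0,0], hand=1)

```text
t: 0.93
tool_pos: [0.4285, 0.2105, 0.2146]
orientation: [-0.0, 0.227, 0.974, 0.0]
force: [0.2, 0.6, 0.8]
finger_gap: 0.0341
grasp_force: 0.0
```

Emit:
drive_tool([
  [-0.029,-0.0245,0.008],
  [-0.058,-0.049,0.016],
  [-0.087,-0.0735,0.024],
  [-0.116,-0.098,0.032],
  [-0.145,-0.1225,0.04],
  [-0.174,-0.147,0.05],
  [-0.203,-0.1715,0.06],
  [-0.232,-0.196,0.07],
  [-0.261,-0.2205,0.08],
  [-0.278,-0.237,0.084],
], twist=[0,0,0,0,0,0,0,0,0,2])

```text
t: 1.77
tool_pos: [0.5732, -0.1264, 0.129]
orientation: [-0.001, 0.245, 0.97, -0.0]
force: [0.8, -0.5, 0.2]
finger_gap: 0.0005
grasp_force: 0.0
```

```bash
sed -i 's/A=np.array.*;YAW/A=np.array([.657,-.1148]);YAW/' h.py
python3 - <<'E'
from h import *
from workcell import *
st=read_state();w=.33;n=np.array([np.sin(w-YAW),np.cos(w-YAW)])
print(st["t"],st["tool_pos"],st["qpos"])
for k in(.034,.018): print(td(tip(w,-.42)-k*n,.078,st))
print(td(tip(w,0)-.018*n,.078,st)); print(td(tip(w,.42)-.018*n,.078,st))
m=[]
for nm,(y,x) in(("top",(130,280)),("scene",(200,230))):
    c=capture(nm); m.append(cv2.resize(c["frame"][y:y+150,x:x+100],None,fx=4,fy=4,interpolation=2))
    print(proj(c,np.r_[st["tool_pos"]]))
cv2.imwrite("pics/pre.png",np.hstack(m)[:,:,::-1])
E
```

```text
1.7667 [ 0.57323397 -0.1264149   0.12897477] [-3.29499622e-01  5.36096326e-01  1.74381058e+00 -1.60951953e-04
  8.62742910e-01 -1.40548251e+00]
(array([-0.0014,  0.005 ,  0.051 ]), np.float64(151.65527061767693))
(array([-0.0017,  0.021 ,  0.051 ]), np.float64(151.65527061767693))
(array([0.0006, 0.0335, 0.051 ]), np.float64(151.65527061767693))
(array([-0.0023,  0.0459,  0.051 ]), np.float64(151.65527061767693))
[[378.17355456 211.69144708]]
[[276.14467641 262.98121361]]
```

View pics/pre.png

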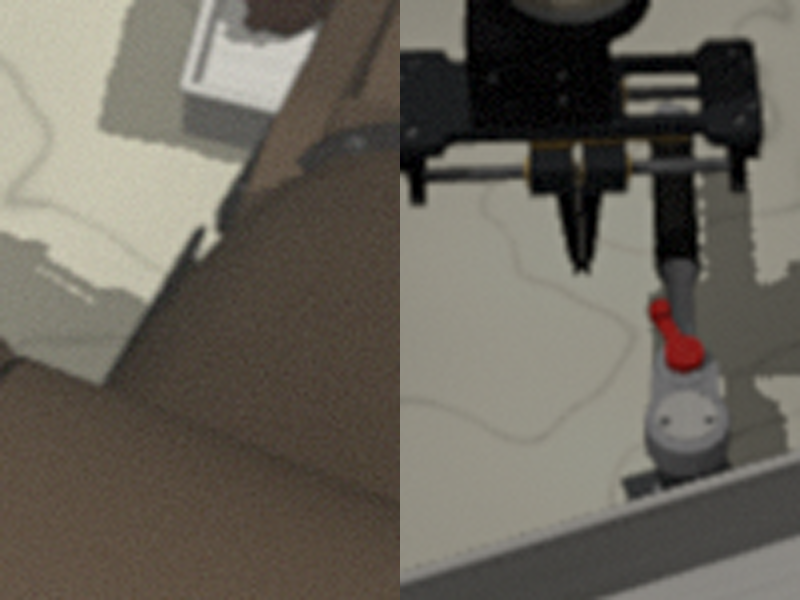

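The scene crop shows tapered closed fingertips at (582,268), clear of the lever on its anticlockwise side, with the lever tip at (660,308). The top view is blocked by the arm. I'll lower and push now.

Emit:
drive_tool([
  [-0.001,0.003,0.02],
  [-0.001,0.005,0.04],
  [-0.001,0.005,0.05],
  [-0.001,0.012,0.051],
  [-0.001,0.019,0.051],
  [-0.001,0.026,0.051],
  [-0.001,0.033,0.051],
  [-0.001,0.039,0.051],
  [-0.001,0.044,0.051],
  [-0.001,0.046,0.051],
], twist=[0,0,0,0,0,0,0,0,0,0])

```text
t: 2.7
tool_pos: [0.5959, -0.0824, 0.0801]
orientation: [0.001, 0.244, 0.97, 0.0]
force: [0.4, 0.4, 0.1]
finger_gap: 0.0003
grasp_force: 0.0
```

Run:
```python
from h import *
from workcell import *
st=read_state();print(st["tool_pos"],st["force"],st["ft_torque"])
c=capture("scene"); x,y=250,200
cv2.imwrite("pics/push.png",cv2.resize(c["frame"][y:y+120,x:x+100],None,fx=5,fy=5,interpolation=2)[:,:,::-1])
```

```text
[ 0.59594533 -0.08241446  0.08010118] [0.44314004 0.42474411 0.1448835 ] [-0.01132687  0.01904305 -0.01966227]
```

View pics/push.png

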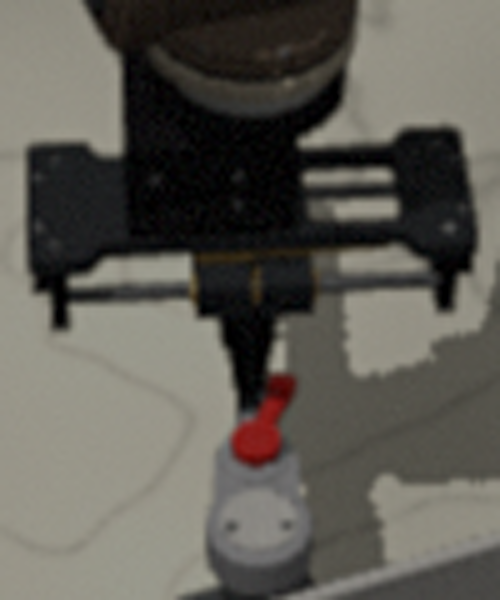

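The picture shows the lever tip at (285,385), on the clockwise side of its pivot (258,440), so it has flipped, and the force is close to zero. Next is the handle.

Emit:
drive_tool([
  [0,-0.01,0],
  [0,-0.02,0],
  [0,-0.02,-0.02],
  [0,-0.02,-0.045],
  [0,-0.02,-0.055],
  [0,-0.02,-0.055],
  [0,-0.02,-0.055],
  [0,-0.02,-0.055],
  [0,-0.02,-0.055],
  [0,-0.02,-0.055],
], twist=[0,0,0,0,0,0,0,0,0,0])

```text
t: 3.58
tool_pos: [0.5854, -0.1008, 0.1336]
orientation: [-0.001, 0.244, 0.97, 0.0]
force: [1.0, -0.3, 0.1]
finger_gap: 0.0005
grasp_force: 0.0
```

Run:
```python
from h import *
from workcell import *
st=read_state();print(st["t"],st["tool_pos"],st["force"]);print(td(pt(.33,.165),.038,st))
```

```text
3.5833 [ 0.58539009 -0.10083622  0.13358073] [ 0.99802745 -0.32603605  0.05760422]
(array([0.0951, 0.0255, 0.0957]), np.float64(151.7122108590644))
```

Emit:
drive_tool([
  [0.03,0.008,0],
  [0.06,0.016,0],
  [0.085,0.024,0],
  [0.095,0.0255,0],
  [0.095,0.0255,0],
  [0.095,0.0255,0.02],
  [0.095,0.0255,0.04],
  [0.095,0.0255,0.06],
  [0.095,0.0255,0.08],
  [0.095,0.0255,0.095],
], twist=[0,0,0,1,1,1,1,1,1,1], hand=0.35)

```text
t: 4.42
tool_pos: [0.5146, -0.0339, 0.0378]
orientation: [-0.0, 0.253, 0.968, -0.0]
force: [-0.5, -0.8, -0.5]
finger_gap: 0.0598
grasp_force: 0.0
```

Run:
```python
from h import *
from workcell import *
st=read_state();print(st["t"],st["tool_pos"],st["force"],st["finger_gap"],st["qpos"]);print(td(pt(.33,.165),.038,st))
p0=pt(.33,.165)
for a in np.arange(.33,-.72,-.1):
    d,_=td(pt(a,.165),.038,st); print(round(a,2),d, round(np.degrees(a-.33),1))
c=capture("scene"); x,y=250,180
cv2.imwrite("pics/grip.png",cv2.resize(c["frame"][y:y+150,x:x+120],None,fx=4,fy=4,interpolation=2)[:,:,::-1])
```

```text
4.4167 [ 0.51463972 -0.03393772  0.03777025] [-0.46912769 -0.8432715  -0.50109034] 0.05979610548097456 [-1.93994857e-01  5.99239726e-01  1.98514721e+00  7.85938086e-05
  5.57935572e-01 -1.25398424e+00]
(array([ 0.0013,  0.0001, -0.0002]), np.float64(150.7290930389179))
0.33 [ 0.0013  0.0001 -0.0002] 0.0
0.23 [ 0.0006 -0.0164 -0.0002] -5.7
0.13 [-0.0018 -0.0327 -0.0002] -11.5
0.03 [-0.0058 -0.0487 -0.0002] -17.2
-0.07 [-0.0114 -0.0643 -0.0002] -22.9
-0.17 [-0.0184 -0.0791 -0.0002] -28.6
-0.27 [-0.027  -0.0933 -0.0002] -34.4
-0.37 [-0.0369 -0.1065 -0.0002] -40.1
-0.47 [-0.048  -0.1186 -0.0002] -45.8
-0.57 [-0.0604 -0.1296 -0.0002] -51.6
-0.67 [-0.0737 -0.1392 -0.0003] -57.3
```

View pics/grip.png

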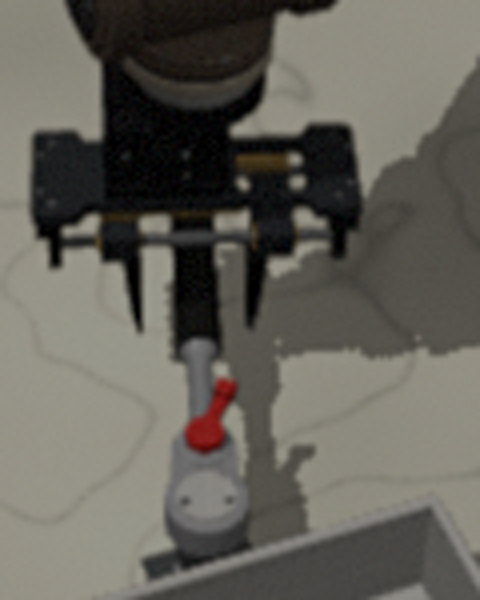

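The fingers straddle the black grip, at (138,325) and (252,325), with the handle between them; the lever is still on the clockwise side. I'll cage the grip and swing back.

Emit:
drive_tool([
  [0.001,0,0],
  [0.001,0,0],
  [0.001,0,0],
  [0.0006,-0.0164,0],
  [-0.0018,-0.0327,0],
  [-0.0058,-0.0487,0],
  [-0.0114,-0.0643,0],
  [-0.0184,-0.0791,0],
  [-0.027,-0.0933,0],
  [-0.0369,-0.1065,0],
], twist=[0,0,0,-5.7,-11.5,-17.2,-22.9,-28.6,-34.4,-40.1], hand=0.62)

```text
t: 5.3
tool_pos: [0.4944, -0.1452, 0.0407]
orientation: [0.001, -0.097, 0.995, -0.0]
force: [0.6, 2.0, -0.1]
finger_gap: 0.0361
grasp_force: 0.8
```

```bash
cat > arc.py <<'E'
import sys
from h import *
from workcell import *
st=read_state();print(st["t"],st["tool_pos"],st["force"],st["finger_gap"],st["qpos"][5])
v=st["tool_pos"][:2]-A; a=np.arctan2(v[1],-v[0])+YAW; print("tool angle",a,np.hypot(*v))
_,yaw=td(A,0,st)
P=[];T=[]
for k in map(float,sys.argv[1:]):
    P.append([round(float(x),4) for x in td(pt(k,.165),.038,st)[0]]); T.append(round(float((yaw-180+np.degrees(k-YAW)+180)%360-180),1))
print(P);print(T)
E
python3 arc.py -.47 -.57 -.65 -.7
```

```text
5.3 [ 0.49439267 -0.14518143  0.04071891] [ 0.60139465  1.97400989 -0.10633359] 0.036139000119808244 -2.178914685010236
tool angle -0.3717095447222166 0.1654212079596117
[[-0.0011, -0.0162, 0.0027], [-0.0034, -0.0325, 0.0027], [-0.0064, -0.0454, 0.0027], [-0.0088, -0.0533, 0.0028]]
[-5.1, -10.8, -15.4, -18.3]
```

Emit:
drive_tool([
  [-0.0003,-0.008,0],
  [-0.0011,-0.0162,0],
  [-0.002,-0.024,0],
  [-0.0034,-0.0325,0],
  [-0.0045,-0.039,0],
  [-0.0064,-0.0454,0],
  [-0.0088,-0.0533,0],
  [-0.0088,-0.0533,0],
  [-0.0088,-0.0533,0],
  [-0.0088,-0.0533,0],
], twist=[-2.5,-5.1,-8,-10.8,-13,-15.4,-18,-18,-18,-18])

```text
t: 6.13
tool_pos: [0.5129, -0.1949, 0.0401]
orientation: [0.0, -0.248, 0.969, -0.0]
force: [-0.1, 0.4, -0.6]
finger_gap: 0.0361
grasp_force: 0.0
```

```bash
python3 arc.py -.65 -.57 -.49 -.4 -.3 -.2 -.1 0 .1 .2
python3 - <<'E'
from h import *
from workcell import *
c=capture("scene"); x,y=200,180
cv2.imwrite("pics/back.png",cv2.resize(c["frame"][y:y+150,x:x+160],None,fx=4,fy=4,interpolation=2)[:,:,::-1])
E
```

```text
6.1333 [ 0.51291502 -0.19490042  0.0401245 ] [-0.08778762  0.39555812 -0.55854604] 0.036117777127314385 -2.5559504631779824
tool angle -0.6943806504011449 0.16485314654566735
[[0.0, 0.0073, 0.0021], [-0.001, 0.0205, 0.0021], [-0.0031, 0.0335, 0.0021], [-0.0067, 0.0479, 0.0021], [-0.0121, 0.0635, 0.0021], [-0.0191, 0.0784, 0.0021], [-0.0276, 0.0926, 0.0021], [-0.0374, 0.1058, 0.0021], [-0.0485, 0.118, 0.0021], [-0.0608, 0.129, 0.0021]]
[2.2, 6.8, 11.4, 16.5, 22.3, 28.0, 33.7, 39.4, 45.2, 50.9]
```

View pics/back.png

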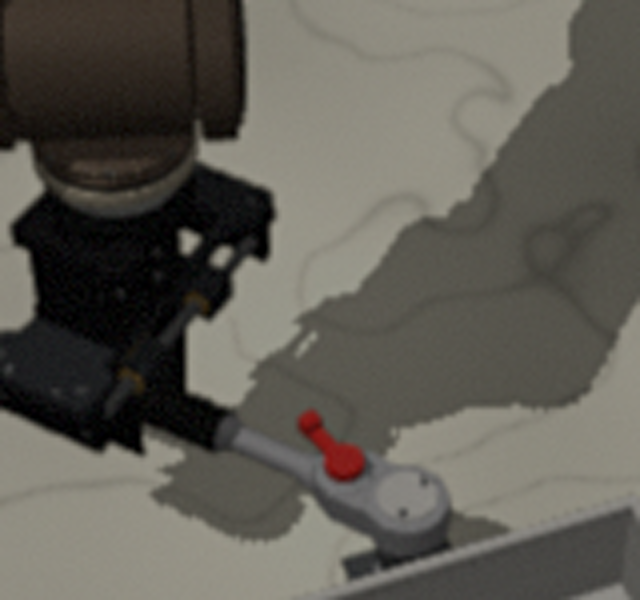

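The handle is well anticlockwise, at about -0.67 rad, and the lever tip at (310,420) is on the tightening side. Starting the driving stroke.

Emit:
drive_tool([
  [0.0,0.0073,0.001],
  [-0.001,0.0205,0.002],
  [-0.0031,0.0335,0.002],
  [-0.0067,0.0479,0.002],
  [-0.0121,0.0635,0.002],
  [-0.0191,0.0784,0.002],
  [-0.0276,0.0926,0.002],
  [-0.0374,0.1058,0.002],
  [-0.0485,0.118,0.002],
  [-0.0608,0.129,0.002],
], twist=[2.2,6.8,11.4,16.5,22.3,28,33.7,39.4,45.2,50.9])

```text
t: 7.02
tool_pos: [0.5036, -0.0521, 0.0379]
orientation: [-0.0, 0.194, 0.981, -0.0]
force: [-0.0, -6.2, -0.5]
finger_gap: 0.0359
grasp_force: 2.9
```

```bash
python3 arc.py .27 .34 .41 .48 .55 .62 .69 .76 .83 .9
```

```text
7.0167 [ 0.50364761 -0.05210777  0.03786275] [-0.03570658 -6.20554724 -0.54779261] 0.03588281566888015 -1.4124511015926529
tool angle 0.20107936089877199 0.16567218093159672
[[-0.001, 0.0114, -0.0001], [-0.0022, 0.0229, -0.0001], [-0.0042, 0.0342, -0.0002], [-0.0069, 0.0454, -0.0002], [-0.0105, 0.0564, -0.0002], [-0.0147, 0.0672, -0.0002], [-0.0198, 0.0776, -0.0002], [-0.0255, 0.0876, -0.0002], [-0.032, 0.0972, -0.0002], [-0.0391, 0.1063, -0.0002]]
[3.8, 7.8, 11.8, 15.8, 19.8, 23.8, 27.8, 31.9, 35.9, 39.9]
```

Emit:
drive_tool([
  [-0.0005,0.0057,0],
  [-0.001,0.0114,0],
  [-0.0015,0.017,0],
  [-0.0022,0.0229,0],
  [-0.0032,0.0285,0],
  [-0.0042,0.0342,0],
  [-0.0042,0.0342,0],
  [-0.0042,0.0342,0],
  [-0.0042,0.0342,0],
  [-0.0042,0.0342,0],
], twist=[1.9,3.8,5.8,7.8,9.8,11.8,11.8,11.8,11.8,11.8])

```text
t: 7.85
tool_pos: [0.5208, -0.0227, 0.0377]
orientation: [0.0, 0.291, 0.957, 0.0]
force: [-0.6, 1.0, -0.3]
finger_gap: 0.0358
grasp_force: 0.0
```

Emit:
drive_tool([
  [0,0.002,0],
  [-0.0001,0.004,0],
  [-0.0002,0.006,0],
  [-0.0003,0.008,0],
  [-0.0003,0.01,0],
  [-0.0003,0.01,0],
  [-0.0003,0.01,0],
  [-0.0003,0.01,0],
  [-0.0003,0.01,0],
  [-0.0003,0.01,0],
], twist=[0.7,1.4,2.1,2.8,3.5,3.5,3.5,3.5,3.5,3.5])

```text
t: 8.68
tool_pos: [0.5267, -0.0146, 0.0377]
orientation: [0.0, 0.32, 0.947, 0.0]
force: [-0.5, -2.6, 1.5]
finger_gap: 0.0359
grasp_force: 1.6
```

Emit:
drive_tool([
  [0,0.002,0],
  [-0.0001,0.004,0],
  [-0.0002,0.006,0],
  [-0.0003,0.008,0],
  [-0.0003,0.01,0],
  [-0.0003,0.01,0],
  [-0.0003,0.01,0],
  [-0.0003,0.01,0],
  [-0.0003,0.01,0],
  [-0.0003,0.01,0],
], twist=[0.7,1.4,2.1,2.8,3.5,3.5,3.5,3.5,3.5,3.5])

```text
t: 9.52
tool_pos: [0.5329, -0.0067, 0.0376]
orientation: [0.0, 0.349, 0.937, 0.0]
force: [0.1, -0.9, 0.6]
finger_gap: 0.0358
grasp_force: 0.9
```

Emit:
drive_tool([
  [0,0.002,0],
  [-0.0001,0.004,0],
  [-0.0002,0.006,0],
  [-0.0003,0.008,0],
  [-0.0003,0.01,0],
  [-0.0003,0.01,0],
  [-0.0003,0.01,0],
  [-0.0003,0.01,0],
  [-0.0003,0.01,0],
  [-0.0003,0.01,0],
], twist=[0.7,1.4,2.1,2.8,3.5,3.5,3.5,3.5,3.5,3.5])

```text
t: 10.35
tool_pos: [0.5397, 0.0007, 0.0376]
orientation: [0.0, 0.378, 0.926, 0.0]
force: [-1.3, -3.2, 0.7]
finger_gap: 0.0364
grasp_force: 1.0
```

Emit:
drive_tool([
  [0,0.002,0],
  [-0.0001,0.004,0],
  [-0.0002,0.006,0],
  [-0.0003,0.008,0],
  [-0.0003,0.01,0],
  [-0.0003,0.01,0],
  [-0.0003,0.01,0],
  [-0.0003,0.01,0],
  [-0.0003,0.01,0],
  [-0.0003,0.01,0],
], twist=[0.7,1.4,2.1,2.8,3.5,3.5,3.5,3.5,3.5,3.5])

```text
t: 11.18
tool_pos: [0.5469, 0.0077, 0.0376]
orientation: [-0.0, 0.406, 0.914, 0.0]
force: [-0.5, -2.2, 0.2]
finger_gap: 0.0364
grasp_force: 0.9
```

```bash
python3 arc.py .69 .72 .75 .81
```

```text
11.1833 [0.54687934 0.00765629 0.03761183] [-0.48629963 -2.16662068  0.17171979] 0.03635644140882026 -0.8420783860108176
tool angle 0.6513874068541736 0.1646878972886691
[[0.0002, 0.0064, -0.0004], [-0.0001, 0.0113, -0.0004], [-0.0005, 0.0162, -0.0004], [-0.0018, 0.0261, -0.0004]]
[2.4, 4.1, 5.8, 9.2]
```

Emit:
drive_tool([
  [0,0.002,0],
  [-0.0001,0.004,0],
  [-0.0002,0.006,0],
  [-0.0003,0.008,0],
  [-0.0003,0.01,0],
  [-0.0003,0.01,0],
  [-0.0003,0.01,0],
  [-0.0003,0.01,0],
  [-0.0003,0.01,0],
  [-0.0003,0.01,0],
], twist=[0.7,1.4,2.1,2.8,3.5,3.5,3.5,3.5,3.5,3.5])

```text
t: 12.02
tool_pos: [0.5545, 0.0141, 0.0376]
orientation: [0.0, 0.434, 0.901, 0.0]
force: [-1.6, -3.7, 0.1]
finger_gap: 0.0363
grasp_force: 1.2
```

Emit:
drive_tool([
  [0,0.002,0],
  [-0.0001,0.004,0],
  [-0.0002,0.006,0],
  [-0.0003,0.008,0],
  [-0.0003,0.01,0],
  [-0.0003,0.01,0],
  [-0.0003,0.01,0],
  [-0.0003,0.01,0],
  [-0.0003,0.01,0],
  [-0.0003,0.01,0],
], twist=[0.7,1.4,2.1,2.8,3.5,3.5,3.5,3.5,3.5,3.5])

```text
t: 12.85
tool_pos: [0.5625, 0.0201, 0.0376]
orientation: [-0.0, 0.461, 0.887, 0.0]
force: [-0.8, -2.8, -0.3]
finger_gap: 0.0365
grasp_force: 1.2
```

Emit:
drive_tool([
  [0,0.002,0],
  [-0.0001,0.004,0],
  [-0.0002,0.006,0],
  [-0.0003,0.008,0],
  [-0.0003,0.01,0],
  [-0.0003,0.01,0],
  [-0.0003,0.01,0],
  [-0.0003,0.01,0],
  [-0.0003,0.01,0],
  [-0.0003,0.01,0],
], twist=[0.7,1.4,2.1,2.8,3.5,3.5,3.5,3.5,3.5,3.5])

```text
t: 13.68
tool_pos: [0.5709, 0.0256, 0.0376]
orientation: [-0.0, 0.488, 0.873, 0.0]
force: [-0.9, -2.6, 0.0]
finger_gap: 0.0358
grasp_force: 1.3
```

Emit:
drive_tool([
  [0,0.002,0],
  [-0.0001,0.004,0],
  [-0.0002,0.006,0],
  [-0.0003,0.008,0],
  [-0.0003,0.01,0],
  [-0.0003,0.01,0],
  [-0.0003,0.01,0],
  [-0.0003,0.01,0],
  [-0.0003,0.01,0],
  [-0.0003,0.01,0],
], twist=[0.7,1.4,2.1,2.8,3.5,3.5,3.5,3.5,3.5,3.5])

```text
t: 14.52
tool_pos: [0.5796, 0.0306, 0.0376]
orientation: [0.0, 0.514, 0.858, 0.0]
force: [-1.0, -2.8, -0.6]
finger_gap: 0.0365
grasp_force: 1.3
```

```bash
python3 arc.py .95 1 1.05;  python3 arc.py .8 .7 .6 .5 .4 .3 .2 .1 0 -.1
python3 - <<'E'
from h import *
from workcell import *
c=capture("scene"); x,y=220,180
cv2.imwrite("pics/d1.png",cv2.resize(c["frame"][y:y+150,x:x+200],None,fx=4,fy=4,interpolation=2)[:,:,::-1])
E
```

```text
14.5167 [0.57956093 0.03059532 0.03763683] [-1.04224324 -2.84354679 -0.56679729] 0.03651099414471883 -0.5519532340884525
tool angle 0.8944019442719198 0.164731927958468
[[0.0, 0.0092, -0.0004], [-0.0007, 0.0174, -0.0004], [-0.0018, 0.0256, -0.0004]]
[3.3, 6.1, 9.0]
14.5167 [0.57956093 0.03059532 0.03763683] [-1.04224324 -2.84354679 -0.56679729] 0.03651099414471883 -0.5519532340884525
tool angle 0.8944019442719198 0.164731927958468
[[-0.0004, -0.0156, -0.0004], [-0.0028, -0.0319, -0.0004], [-0.0068, -0.0479, -0.0004], [-0.0123, -0.0634, -0.0004], [-0.0194, -0.0783, -0.0004], [-0.0279, -0.0924, -0.0004], [-0.0378, -0.1056, -0.0004], [-0.049, -0.1178, -0.0004], [-0.0613, -0.1288, -0.0004], [-0.0746, -0.1384, -0.0004]]
[-5.3, -11.1, -16.8, -22.5, -28.3, -34.0, -39.7, -45.4, -51.2, -56.9]
```

View pics/d1.png

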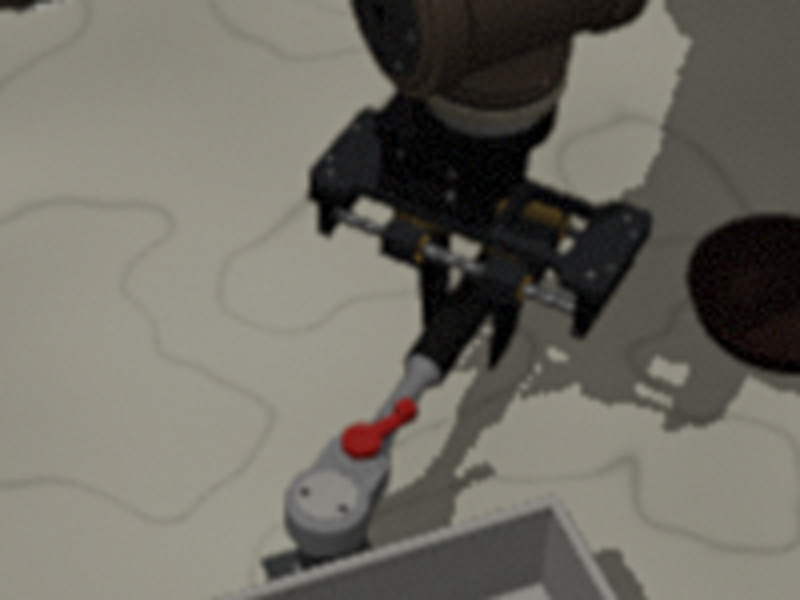

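Wrench at about 0.87 rad; the lever is still on the tightening side at (405,410), and the bowl is clear. I'll continue the stroke.

Emit:
drive_tool([
  [0,0.002,0],
  [-0.0001,0.004,0],
  [-0.0002,0.006,0],
  [-0.0003,0.008,0],
  [-0.0003,0.01,0],
  [-0.0003,0.01,0],
  [-0.0003,0.01,0],
  [-0.0003,0.01,0],
  [-0.0003,0.01,0],
  [-0.0003,0.01,0],
], twist=[0.7,1.4,2.1,2.8,3.5,3.5,3.5,3.5,3.5,3.5])

```text
t: 15.4
tool_pos: [0.5885, 0.0351, 0.0376]
orientation: [-0.0, 0.54, 0.842, 0.0]
force: [-0.8, -2.7, 1.1]
finger_gap: 0.036
grasp_force: 1.3
```

Emit:
drive_tool([
  [0,0.002,0],
  [-0.0001,0.004,0],
  [-0.0002,0.006,0],
  [-0.0003,0.008,0],
  [-0.0003,0.01,0],
  [-0.0003,0.01,0],
  [-0.0003,0.01,0],
  [-0.0003,0.01,0],
  [-0.0003,0.01,0],
  [-0.0003,0.01,0],
], twist=[0.7,1.4,2.1,2.8,3.5,3.5,3.5,3.5,3.5,3.5])

```text
t: 16.23
tool_pos: [0.596, 0.0381, 0.0375]
orientation: [-0.001, 0.565, 0.825, -0.002]
force: [-10.7, -11.3, 5.8]
finger_gap: 0.0358
grasp_force: 6.7
```

Emit:
drive_tool([
  [0,0.002,0],
  [-0.0001,0.004,0],
  [-0.0002,0.006,0],
  [-0.0003,0.008,0],
  [-0.0003,0.01,0],
  [-0.0003,0.01,0],
  [-0.0003,0.01,0],
  [-0.0003,0.01,0],
  [-0.0003,0.01,0],
  [-0.0003,0.01,0],
], twist=[0.7,1.4,2.1,2.8,3.5,3.5,3.5,3.5,3.5,3.5])

```text
t: 17.07
tool_pos: [0.6033, 0.0406, 0.0375]
orientation: [-0.003, 0.59, 0.807, -0.003]
force: [-19.5, -17.0, 14.0]
finger_gap: 0.0364
grasp_force: 12.4
```

```bash
python3 arc.py 1 .9 .8 .7 .6 .5 .4 .3 .2 .1
```

```text
17.0667 [0.6033049 0.04057   0.0374644] [-19.47768915 -17.03450234  14.04293501] 0.036360777487865724 -0.34664291914365053
tool angle 1.0510511642326403 0.16438674144112386
[[0.0002, -0.0084, -0.0005], [-0.0019, -0.0248, -0.0003], [-0.0056, -0.0409, -0.0002], [-0.0108, -0.0565, -0.0], [-0.0176, -0.0715, 0.0001], [-0.0259, -0.0858, 0.0002], [-0.0356, -0.0992, 0.0003], [-0.0465, -0.1115, 0.0004], [-0.0586, -0.1227, 0.0005], [-0.0718, -0.1326, 0.0006]]
[-4.3, -10.1, -15.8, -21.5, -27.2, -33.0, -38.7, -44.4, -50.2, -55.9]
```

Run:
```python
from h import *
from workcell import *
m=[]
for nm,(y,x) in(("top",(130,280)),("scene",(180,260))):
    c=capture(nm); m.append(cv2.resize(c["frame"][y:y+150,x:x+100],None,fx=4,fy=4,interpolation=2))
    for w in(.9,.95,1.,1.05):
        print(nm,w,((proj(c,np.r_[pt(w,.11),.06])-[x,y])*4+[400*(nm=="scene"),0]).round(), ((proj(c,np.r_[pt(w,0),.072])-[x,y])*4+[400*(nm=="scene"),0]).round())
cv2.imwrite("pics/d2.png",np.hstack(m)[:,:,::-1])
```

```text
top 0.9 [[177. 294.]] [[365. 205.]]
top 0.95 [[173. 284.]] [[365. 205.]]
top 1.0 [[169. 275.]] [[365. 205.]]
top 1.05 [[166. 266.]] [[365. 205.]]
scene 0.9 [[666. 376.]] [[568. 497.]]
scene 0.95 [[674. 380.]] [[568. 497.]]
scene 1.0 [[682. 384.]] [[568. 497.]]
scene 1.05 [[691. 389.]] [[568. 497.]]
```

View pics/d2.png

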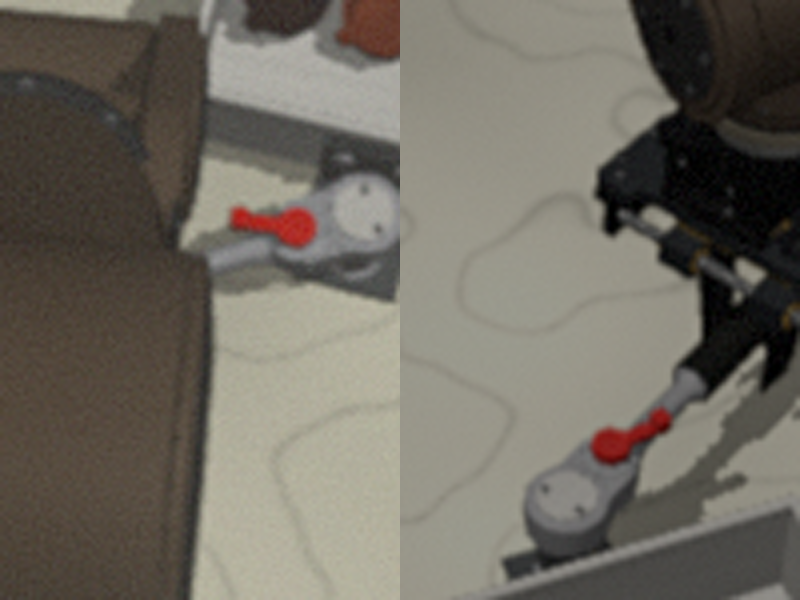

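No collision is visible: the grip start at scene (692,384) matches a handle angle of about 1.03. The rising force therefore points to the dead stop. One more small push to check.

Emit:
drive_tool([
  [0,0.001,0],
  [0,0.002,0],
  [0,0.003,0],
  [0,0.004,0],
  [0,0.005,0],
  [0,0.006,0],
  [-0.0001,0.007,0],
  [-0.0002,0.008,0],
  [-0.0002,0.008,0],
  [-0.0002,0.008,0],
], twist=[0.3,0.6,0.9,1.2,1.6,2,2.4,2.8,2.8,2.8])

```text
t: 18.0
tool_pos: [0.6091, 0.0422, 0.0374]
orientation: [-0.005, 0.61, 0.793, -0.005]
force: [-29.2, -22.2, 19.5]
finger_gap: 0.0365
grasp_force: 17.2
```

```bash
python3 arc.py 1 .9 .8 .7 .6 .5
```

```text
18.0 [0.60909286 0.04221023 0.03740633] [-29.18057821 -22.24881185  19.54947697] 0.03649898634340388 -0.2937228326146778
tool angle 1.0876478716664644 0.1641563466570509
[[-0.0003, -0.0144, -0.0004], [-0.0032, -0.0307, -0.0002], [-0.0076, -0.0466, 0.0], [-0.0137, -0.0619, 0.0002], [-0.0212, -0.0766, 0.0004], [-0.0302, -0.0904, 0.0006]]
[-7.1, -12.8, -18.6, -24.3, -30.0, -35.8]
```

Force is now 36 N, six times the drag. To confirm, I'll ratchet back 0.6 rad and drive again; a tight bolt must stop within one tooth there.

Emit:
drive_tool([
  [0,-0.0072,0],
  [-0.0003,-0.0144,0],
  [-0.0015,-0.0225,0],
  [-0.0032,-0.0307,0],
  [-0.0052,-0.0387,0],
  [-0.0076,-0.0466,0],
  [-0.0137,-0.0619,0],
  [-0.0212,-0.0766,0],
  [-0.0302,-0.0904,0],
  [-0.0302,-0.0904,0],
], twist=[-3.5,-7.1,-10,-12.8,-15.7,-18.6,-24.3,-30,-35.8,-35.8])

```text
t: 18.83
tool_pos: [0.5339, -0.0087, 0.0377]
orientation: [-0.0, 0.335, 0.942, 0.0]
force: [1.3, 0.1, -0.7]
finger_gap: 0.036
grasp_force: 0.0
```

Emit:
drive_tool([
  [0,0.003,0],
  [0,0.006,0],
  [-0.0002,0.009,0],
  [-0.0004,0.012,0],
  [-0.0007,0.015,0],
  [-0.001,0.018,0],
  [-0.0012,0.02,0],
  [-0.0012,0.02,0],
  [-0.0012,0.02,0],
  [-0.0012,0.02,0],
], twist=[1,2,3,4,5,6,7,7,7,7])

```text
t: 19.67
tool_pos: [0.5487, 0.007, 0.0376]
orientation: [-0.0, 0.394, 0.919, 0.0]
force: [0.8, -0.0, 1.3]
finger_gap: 0.0357
grasp_force: 0.0
```

Emit:
drive_tool([
  [0,0.002,0],
  [0,0.004,0],
  [0,0.006,0],
  [-0.0003,0.008,0],
  [-0.0004,0.01,0],
  [-0.0005,0.012,0],
  [-0.0006,0.014,0],
  [-0.0006,0.014,0],
  [-0.0006,0.014,0],
  [-0.0006,0.014,0],
], twist=[0.7,1.4,2.1,2.8,3.5,4.2,4.9,4.9,4.9,4.9])

```text
t: 20.5
tool_pos: [0.5587, 0.015, 0.0376]
orientation: [-0.001, 0.433, 0.901, -0.001]
force: [-4.8, -12.9, 3.4]
finger_gap: 0.0361
grasp_force: 5.7
```

```bash
python3 arc.py .7 .75
```

```text
20.5 [0.558669   0.01504846 0.0376344 ] [ -4.75831478 -12.87074413   3.40331965] 0.03607199068019427 -0.7643548770749137
tool angle 0.7356554236485902 0.16287911960503512
[[0.0022, -0.0058, -0.0004], [0.002, 0.0024, -0.0004]]
[-0.5, 2.4]
```

Force is already 14 N. I'll push further here, as it should rise steeply.

Emit:
drive_tool([
  [0,0.002,0],
  [0.0005,0.004,0],
  [0.001,0.006,0],
  [0.001,0.008,0],
  [0.001,0.01,0],
  [0.001,0.012,0],
  [0.001,0.014,0],
  [0.001,0.016,0],
  [0.001,0.016,0],
  [0.001,0.016,0],
], twist=[0.7,1.4,2.1,2.8,3.5,4.2,4.9,5.6,5.6,5.6])

```text
t: 21.33
tool_pos: [0.5686, 0.0236, 0.0376]
orientation: [-0.002, 0.476, 0.879, -0.003]
force: [-14.7, -31.3, 9.9]
finger_gap: 0.0362
grasp_force: 15.0
```

```bash
python3 arc.py .65 .7 .78
```

```text
21.3333 [0.56858213 0.02360108 0.03758931] [-14.69251309 -31.25078535   9.90736538] 0.03615183686899598 -0.6461430721696055
tool angle 0.8152976722602459 0.16423330690988175
[[-0.0012, -0.0272, -0.0002], [-0.0001, -0.019, -0.0003], [0.0007, -0.0058, -0.0004]]
[-8.9, -6.0, -1.4]
```

It stops firmly at a different handle angle, so the bolt is tight. Now unload, open and lift off.

Emit:
drive_tool([
  [0,-0.008,0],
  [-0.0005,-0.016,0],
  [-0.001,-0.024,0],
  [-0.001,-0.025,0],
  [-0.001,-0.025,0],
  [-0.001,-0.025,0],
  [-0.001,-0.025,0],
  [-0.001,-0.025,0],
  [-0.001,-0.025,0],
  [-0.001,-0.025,0],
], twist=[-3,-6,-8,-8,-8,-8,-8,-8,-8,-8], hand=0.35)

```text
t: 22.17
tool_pos: [0.5509, 0.0126, 0.0376]
orientation: [0.0, 0.414, 0.91, 0.0]
force: [-0.3, 0.2, -0.0]
finger_gap: 0.0619
grasp_force: 0.0
```

Emit:
drive_tool([
  [0,0,-0.01],
  [0,0,-0.025],
  [0,0,-0.05],
  [0,0,-0.08],
  [0,0,-0.11],
  [0,0,-0.14],
  [0,0,-0.16],
  [0,0,-0.16],
  [0,0,-0.16],
  [0,0,-0.16],
], twist=[0,0,0,0,0,0,0,0,0,0])

```text
t: 23.0
tool_pos: [0.5503, 0.0124, 0.1972]
orientation: [-0.0, 0.414, 0.91, -0.0]
force: [-0.2, -0.1, -0.5]
finger_gap: 0.0618
grasp_force: 0.0
```

Run:
```python
from h import *
from workcell import *
st=read_state();print(st["t"],st["tool_pos"],st["force"])
c=capture("scene")
cv2.imwrite("pics/end.png",c["frame"][:,:,::-1])
```

```text
23.0 [0.55033091 0.01242881 0.19722808] [-0.19844578 -0.0886336  -0.51489637]
```

View pics/end.png

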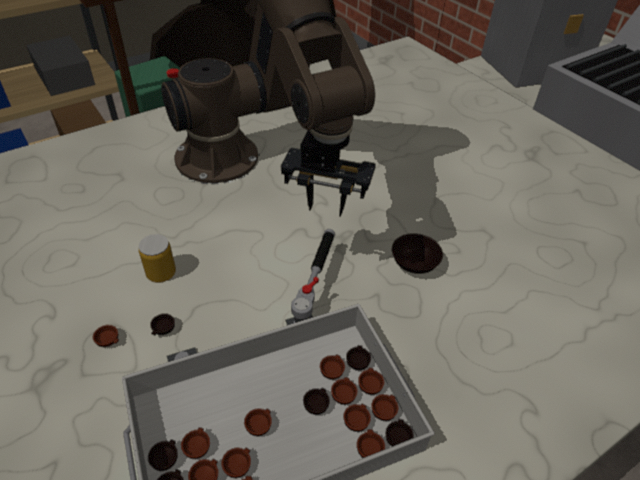

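The gripper is clear. The wrench sits on the bolt at (302,303) with the lever tip on the clockwise side at (315,281). Bowl, tin and lamps are where they started.

```bash
python3 -c "
from workcell import *
print(finish_job())"
```

```text
the job is handed in; nothing more can be done
None
```

The job is handed in, with no verdict returned: the lever is on the tightening side, the handle was swung back freely to about -0.67 rad, the bolt was driven to a dead stop (about 35 N at two handle angles), and the wrench was left on the bolt with the loose items unmoved in the last picture.

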